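# Cock the spring caster at full wind

## Robot

A 6-joint arm with a two-finger parallel gripper is mounted at the origin on a cart in front of the work surface, level with it; the furniture and walls round the work are solid. World frame = base frame: x ahead of the robot, y to its left, z up, the work surface at z = 0. Lengths are in m, angles in rad, forces in N, time in s.
With the tool pointing down it reaches from about 0.25 to 0.725 m from the base axis. Payload 4 kg.
Tool frame: the origin (TCP) lies between the finger pads; the fingertips stand 8 mm ahead of it and the grasp point (between the pads) lies 11 mm behind it; z points along the fingers, y is the direction in which the jaws open and shut (so a half turn about z gives the same grasp; the last joint's range is limited). The gripper opens to 85 mm and grips with 20 to 120 N. Pads are 22 mm wide; open, the fingers measure 114 mm over their backs; the gripper's body (76 mm by 85 mm) begins 54 mm behind the grasp point. The pads swing forward as they close: fully open they stand 13 mm farther back than shut.
Start: joints at [1.1, 0.241, 0.005, 1.335, 0, 1.571], TCP at [0.227, 0.446, 0.239] pointing down, gripper open.
Joint ranges: [-2.72, 2.72], [-1.05, 1.87], [-1.09, 1.28], [-1.99, 2.15], [-1.42, 1.44], [-3.14, 3.14]. Speed limits (rad/s): [2.79, 2.79, 3.14, 3.14, 3.14, 3.14].

## Interface

Orientations are given as a unit quaternion [x, y, z, w].
In Python, from workcell import * gives the robot as it stands.
- The arm moves only by the tool send_rows, never from a script. Its argument "increments" is a list that holds one entry, the list of rows, each a list of 6 numbers: the shift along the tool's x, y, z in units of 50 mm (1.0 is 50 mm), then the turn, a rotation vector about the tool's x, y, z in units of 10 degrees (1.0 is 10 degrees). In form: [[[x, y, z, ax, ay, az], ...]]. A call has 1 to 8 rows; each row shifts and turns the commanded pose from where the row before left it, along the tool's axes as they then stand; what a row does not reach is not made up. A row lasts 1/8 s, in which the tool goes at most 62.5 mm and 10.7 degrees, less where a joint would pass 70% of its speed; a pose out of reach is approached as far as the arm can. A call with a number of a shift or a turn outside -1 to 1 is refused whole. A call with a gripper value outside its range is refused whole. "grip" is the closure, from 0 (fully open) to 1 (shut), set as the call begins (left out, the last holds). The fingers move at their own pace and stop on an object; the grip force is fixed at half the most. Time passes only in rows, so rows that do not move let the fingers close. It gives the time, the measured TCP pose, the force and the opening at its end, in the units of the state.
- get_obs(): the state, without advancing time (a new reading comes with each control period).
- camera(name): name is "scene" or "side" or "wrist"; returns a dict with "color" (420x560x3 uint8, red, green, blue), "z_map" (420x560 float32, m along the optical axis (not along the pixel's ray), 0 where there is no reading), "intrinsics" (3x3 intrinsics, pixels), "pose" (4x4, takes a point from camera to world coordinates); the wrist camera has in their place "mount" (4x4, takes a point from camera to tool coordinates, whose origin is the TCP and whose axes are the flange's). Camera axes: x right, y down, z forward; pixel columns grow to the right and rows downward; lengths in m; the calibration is good to about 2 mm. A picture is of the moment at which its call begins: read the wrist's pose just before it.
- job_done(): hands the job in, once; it reports no verdict.
The state is a dict: "clock": time; "joint_pos": joint angles; "joint_vel": joint speeds; "tau": joint torques, N m; "eef_pos": TCP position; "tool_rot": TCP orientation; "ft_force": force on the tool from outside, world axes, zero at the start; "ft_torque": the same for the moment, N m; "grip_width": finger opening in m.
Only numpy, scipy, OpenCV 4.12 (cv2) and the standard library are available. Lean on these libraries where they do the work, as an engineer would, in place of code of your own. Each camera call takes 0.05 s, during which the arm holds its last target.

## Task

Get the spring caster ready for a pour: lift the catch at the tail of its arm, draw the arm round against its spring, and drop the catch right home in the far notch of the stop sector (full wind), so that the arm stays wound by itself when you let go. Do not let the arm fly back, and leave the loose things on the bench where they are.

Things in the scene. Friction and masses are not known exactly. Their poses are not given: they have to be found in the camera images.
- caster: Small centrifugal caster, bolted down: a round grey cast pan, 260 mm across, 30 mm high (lugs to radius 157 mm), with a spring drum in the middle. Origin on the arm's vertical turning axis at bench level, z up. At rest the arm's catch end points along this body's -x; wound by an angle q it points along (-cos q, -sin q).
- track (a point): Fixed point on the pan's rim at the catch's rest place, 118 mm from the axis, 46 mm up. Here a bracket parks the catch. From about 0.25 rad on, a steel stop sector rides on the rim: 22 mm wide, level top at 46 mm, two notches 10 mm long, 11 mm deep. It is clamped anywhere: near notch (half wind) centred 0.78 to 1.02 rad from rest, far notch (full wind) 0.36 rad farther: see or feel where.
- caster_arm (a joint): Angle of the arm from rest, rad, 0 to 1.46, counterclockwise from above. A bar 24 mm wide, top at 66 mm: crucible and steel flask (to 109 mm high, out to 141 mm) on one half, dark balance weight (top 83 mm, 45 to 71 mm from the axis) and catch on the other. A torsion spring drives it back to 0: 0.55 N m at rest, 1.24 N m at full wind (5 to 10.5 N at the catch).
- catch (a joint): Height of the catch above fully home, m, 0 to 0.018. It slides up and down in a guide block (26 x 28 mm, top 73 mm) at the arm's tail; a light spring pushes it down with 2 to 3 N. Its blade (6 mm wide along the track, 12 mm across) must rise 10 mm or more to leave the bracket or a notch. On the sector's plain top it reads about 0.010; home in a notch 0.
- catch_knob (a point): Middle of the catch's round dark knob, on its vertical axis, 118 mm from the arm's turning axis, 93 mm above the bench when the catch is home. The knob is 17 mm across from 81 to 100 mm up, with a 21 mm lip on top (107 mm). Within 45 mm of it nothing else stands above 73 mm.
- flux_jar: Bystander: stoneware jar with a knobbed lid, 55 mm across, 60 mm high, loose, left of the caster. Origin under its middle.
- gem_jar: Bystander: little screw-top jar, 29 mm across, 18 mm high, loose, right of the caster. Origin under its middle.
- solder_spool: Bystander: spool of wire lying flat, 46 mm across, 23 mm high, loose, left of the caster. Origin at its underside, 10 mm from the spool's axis.
- lighter: Bystander: gas lighter lying flat, 76 x 24 x 16 mm, loose, right of the caster. Origin under its middle.
- chasing_hammer: Bystander: hammer with a wooden handle lying flat, 213 mm long, 26 mm high, loose, at the left. Origin under its middle.

How it is judged:
On the way:
1. the arm is drawn well round with its catch lifted (value of joint caster_arm above 0.5 rad and value of joint catch above 0.006 m), for 0.1 s.
At the end, for the whole second after the job is handed in: the arm stands still 1.08 rad or more round from rest (only the far notch holds it there), with the catch down within 3 mm of fully home (value of joint caster_arm above 1.08 rad and value of joint catch below 0.003 m and velocity of joint caster_arm between -0.05 and 0.05 rad/s); the robot touches nothing.
It fails at once if the arm flies back (faster than 4 rad/s) (velocity of joint caster_arm below -4 rad/s).
It fails at once if a loose thing on the bench (jars, spool, lighter, hammer) is shifted by more than 30 mm (distance of any of flux_jar, gem_jar, solder_spool, lighter, chasing_hammer from where it was at the start of the episode above 0.03 m).
It also fails if it takes over 54 s, if anything falls off the work surface, if the arm or the gripper's body presses on something with over 40 N, if the wrist force passes 120 N, or if a joint passes its speed limit or range.

## Working session

There is one attempt and no reset: what is moved stays moved. The work goes in short steps, Python scripts to look and compute and a tool call to move; the robot and the scene stay as the last step left them, time stands still between calls to the robot, and variables do not carry over. Pictures are saved under pics/ and viewed, and the job is handed in when it is done.

Besides the shell and the picture viewer there is one more tool, called after ">>>" by a JSON object that holds its "op" and its "data". send_rows: Moves the arm, as the interface text tells. Its arguments: {"type":"object","properties":{"increments":{"type":"array"},"grip":{"type":"number"}},"required":["increments"]}

```bash
mkdir -p pics
cat > h.py <<'E'
from workcell import *
import numpy as np, cv2
from scipy.spatial.transform import Rotation as R
def snap(n,f):
    o=get_obs(); c=camera(n); cv2.imwrite('pics/'+f+'.png',c['color'][:,:,::-1])
    if n=='wrist':
        T=np.eye(4);T[:3,:3]=R.from_quat(o['tool_rot']).as_matrix();T[:3,3]=o['eef_pos'];P=T@c['mount']
    else: P=c['pose']
    np.savez('pics/'+f+'.npz',z=c['z_map'],K=c['intrinsics'],P=P,c=c['color']);return o
def cloud(f):
    d=np.load('pics/'+f+'.npz');z=d['z'];K=d['K'];v,u=np.mgrid[:z.shape[0],:z.shape[1]]
    p=np.stack([(u-K[0,2])/K[0,0]*z,(v-K[1,2])/K[1,1]*z,z],-1)
    return p@d['P'][:3,:3].T+d['P'][:3,3], d
E
python3 - <<'E'
from h import *
for n in ['scene','side','wrist']: o=snap(n,n+'0')
print(o)
E
```

```text
{'clock': 0.1, 'joint_pos': array([1.10016441e+00, 2.41268402e-01, 3.92639890e-03, 1.33517866e+00,
       6.53719924e-05, 1.57080962e+00]), 'joint_vel': array([-1.60252981e-04, -2.68774204e-05,  1.06090973e-03, -3.08769436e-03,
        1.31789486e-03, -2.69270554e-04]), 'tau': array([-5.98533768e-01, -3.76015663e+01,  2.52818567e+01,  9.01777251e-02,
       -6.26163092e-02, -9.26946029e-06]), 'eef_pos': array([0.22647651, 0.44519553, 0.23856227]), 'tool_rot': array([ 2.33156654e-01,  9.72438805e-01, -8.30786025e-04, -2.32793850e-04]), 'ft_force': array([-1.27687177, -0.28845642,  0.13371593]), 'ft_torque': array([-0.04792405, -0.01687522, -0.02230937]), 'grip_width': 0.08540351325327926}
```

View pics/scene0.png

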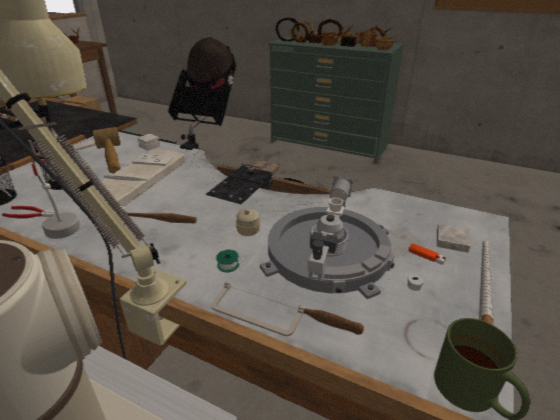

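View pics/side0.png

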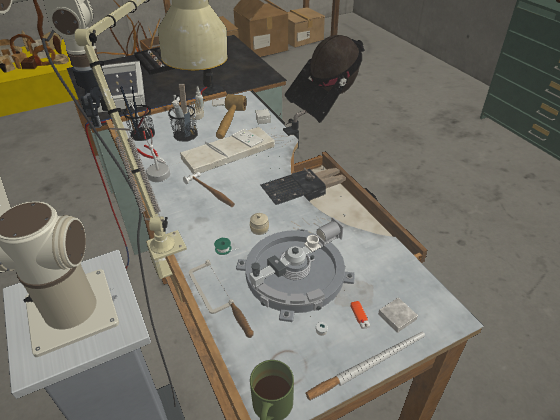

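View pics/wrist0.png

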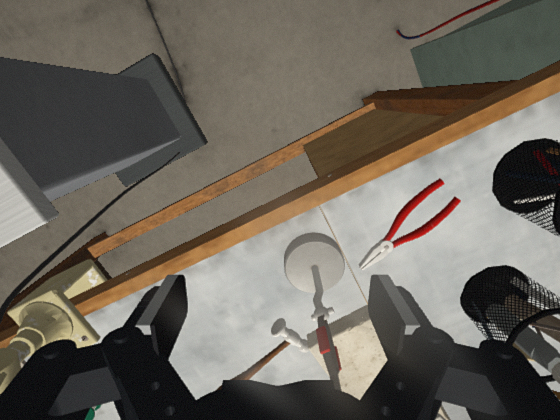

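The scene view shows the caster at about (330,245), with the arm's tail and knob toward the camera at about (320,240). The side view shows the pan centre at about (295,268) and the knob at about (257,268). The lamp post stands between the gripper and the caster.

Run:
```python
from h import *
for f,(x,y,w,h) in {'scene0':(255,170,150,135),'side0':(225,205,150,125)}.items():
    i=cv2.imread(f'pics/{f}.png')[y:y+h,x:x+w]; cv2.imwrite(f'pics/{f}_crop.png',cv2.resize(i,None,fx=5,fy=4.4 if 0 else 4.4,interpolation=cv2.INTER_CUBIC))
    p,d=cloud(f)
    # pan rim fit
    q=p.reshape(-1,3); m=(q[:,2]>0.025)&(q[:,2]<0.115)&(q[:,0]>0.2)&(q[:,0]<0.9)&(abs(q[:,1])<0.5)
    print(f,d['P'][:3,3], m.sum())
    np.set_printoptions(precision=3,suppress=True)
    # top-view height map
    H=np.zeros((500,600,3),np.uint8)
    q2=q[(q[:,2]>-0.02)&(q[:,2]<0.5)]
    c=d['c'].reshape(-1,3)[(q[:,2]>-0.02)&(q[:,2]<0.5)]
    u=((0.4-q2[:,1])/0.0015).astype(int); v=((0.85-q2[:,0])/0.0015).astype(int)
    ok=(u>=0)&(u<600)&(v>=0)&(v<500)
    for a,b,cc in zip(u[ok],v[ok],c[ok]): H[b,a]=cc[::-1]
    cv2.imwrite(f'pics/{f}_top.png',cv2.dilate(H,np.ones((2,2))))
```

```text
scene0 [-0.09345087 -0.3433846   0.52840345] 15259
side0 [ 0.152 -0.844  0.933] 9162
```

View pics/scene0_crop.png

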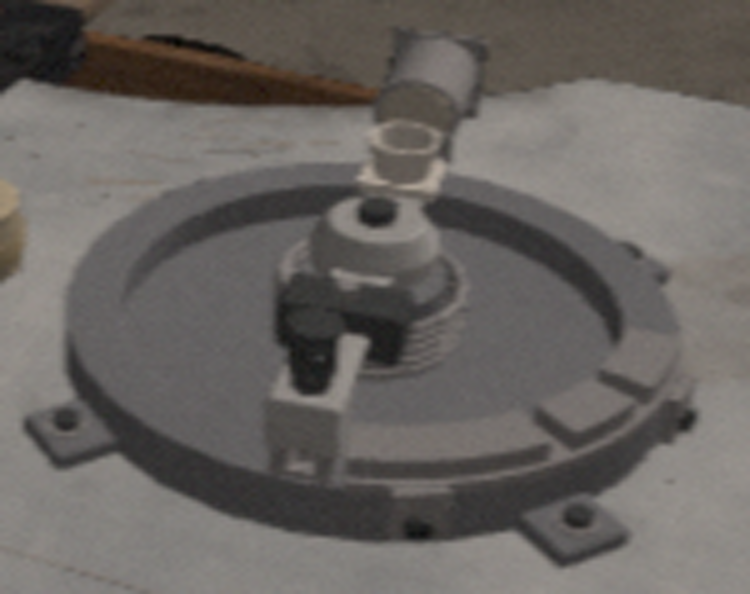

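View pics/side0_crop.png

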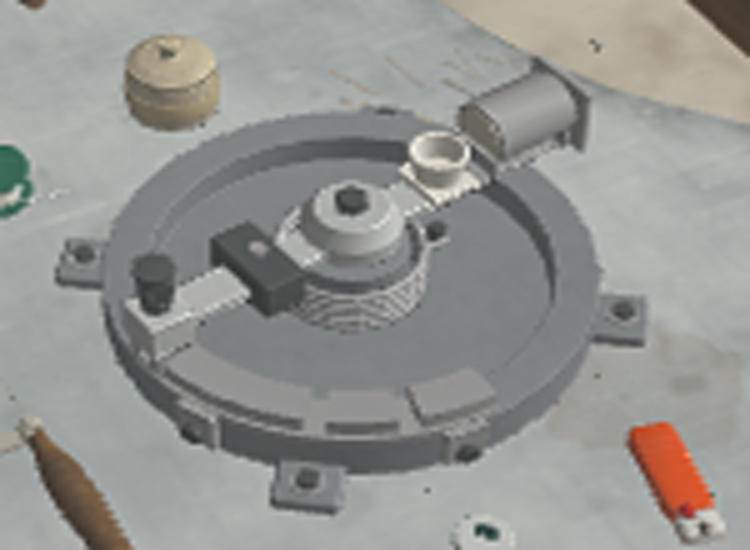

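View pics/side0_top.png

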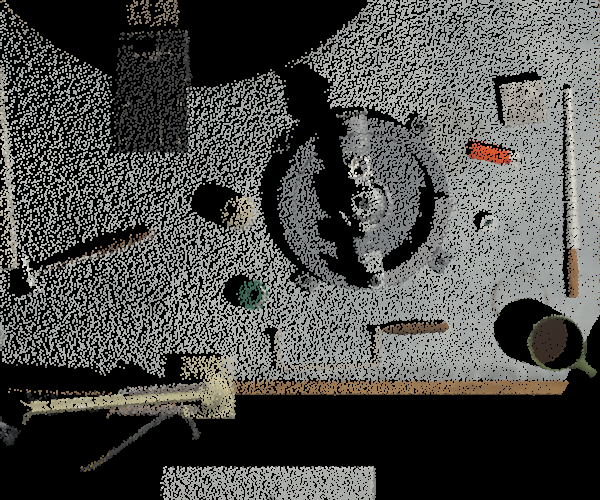

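The crops show the sector with two slots. In the side crop the slots are at about (313,412) and (408,405); in the scene crop they are at about (545,425) and (605,385). The knob top is at scene crop (313,318) and side crop (155,268).

Run:
```python
from h import *
from scipy.optimize import least_squares
np.set_printoptions(precision=4,suppress=True)
Q=[]
for f in ['scene0','side0']:
    p,d=cloud(f);q=p.reshape(-1,3)
    m=(abs(q[:,2]-0.03)<0.004)&(np.hypot(q[:,0]-.54,q[:,1]+.13)<0.137)&(np.hypot(q[:,0]-.54,q[:,1]+.13)>0.09);q=q[m]
    # outer boundary per angle
    c=np.array([.54,-.13])
    for it in range(5):
        a=np.arctan2(q[:,1]-c[1],q[:,0]-c[0]);r=np.hypot(q[:,1]-c[1],q[:,0]-c[0])
        E=[]
        for b in np.linspace(-np.pi,np.pi,73)[:-1]:
            s=(a>=b)&(a<b+np.pi/36)
            if s.sum()>5: k=np.argsort(r[s])[-2]; E.append(q[s][k,:2])
        E=np.array(E)
        s=least_squares(lambda t:np.hypot(E[:,0]-t[0],E[:,1]-t[1])-t[2],[*c,.13],loss='soft_l1',f_scale=.002).x;c=s[:2]
    print(f,s,len(E),'z',np.median(q[:,2]))
def ray(f,u,v,z):
    d=np.load(f'pics/{f}.npz');K=d['K'];r=d['P'][:3,:3]@np.array([(u-K[0,2])/K[0,0],(v-K[1,2])/K[1,1],1]);o=d['P'][:3,3]
    return o+r*(z-o[2])/r[2]
S=lambda x,y:(255+x/5,170+y/4.4)
D=lambda x,y:(225+x/5,205+y/4.4)
print('knob',ray('scene0',*S(313,318),.107),ray('side0',*D(156,262),.107))
print('hub top',ray('scene0',*S(378,212),.1),ray('side0',*D(351,200),.1))
for n,z in[((545,428),.046),((605,385),.046)]: print('notch s',ray('scene0',*S(*n),z))
for n in[(313,412),(410,403)]: print('notch d',ray('side0',*D(*n),.046))
for f in['scene0','side0']:
    p,d=cloud(f);q=p.reshape(-1,3);m=(q[:,2]>.09)&(q[:,2]<.12)&(np.hypot(q[:,0]-.43,q[:,1]+.15)<0.06);print(f,q[m].mean(0),m.sum(),q[m].max(0),q[m].min(0))
```

```text
scene0 [ 0.5418 -0.1443  0.1263] 54 z 0.02893741682251888
side0 [ 0.5432 -0.1433  0.1251] 53 z 0.029295421255948084
knob [ 0.4267 -0.1633  0.107 ] [ 0.4299 -0.1641  0.107 ]
hub top [ 0.5188 -0.1552  0.1   ] [ 0.5372 -0.1613  0.1   ]
notch s [ 0.469  -0.2423  0.046 ]
notch s [ 0.5066 -0.2553  0.046 ]
notch d [ 0.471  -0.2462  0.046 ]
notch d [ 0.5149 -0.2624  0.046 ]
scene0 [ 0.424  -0.1649  0.1015] 125 [ 0.437  -0.1534  0.1074] [ 0.4156 -0.1738  0.0904]
side0 [ 0.4266 -0.1664  0.1019] 70 [ 0.4373 -0.1515  0.1102] [ 0.4169 -0.1753  0.09  ]
```

Axis is at about (0.5425, -0.144) and the knob at about (0.4265, -0.1635), which gives radius 0.1176 against the stated 0.118. Body yaw is about 0.167. The near notch comes out at about 0.78 and the far one at about 1.14 rad. Next I'll check the lamp for the transit.

Run:
```python
from h import *
np.set_printoptions(precision=3,suppress=True)
q=np.concatenate([cloud(f)[0].reshape(-1,3) for f in['scene0','side0']])
q=q[(q[:,2]>.04)&(q[:,2]<1)&(q[:,0]>.1)&(q[:,0]<.85)&(q[:,1]<.8)&(q[:,1]>-.5)]
for y in np.arange(-.5,.8,.05):
    s=q[(q[:,1]>=y)&(q[:,1]<y+.05)]
    print('y %.2f'%y,[(round(x,2),round(s[(s[:,0]>=x)&(s[:,0]<x+.05)][:,2].min(),2),round(s[(s[:,0]>=x)&(s[:,0]<x+.05)][:,2].max(),2)) for x in np.arange(.1,.85,.05) if ((s[:,0]>=x)&(s[:,0]<x+.05)).sum()>4])
```

```text
y -0.50 [(np.float64(0.25), np.float64(0.04), np.float64(0.1)), (np.float64(0.3), np.float64(0.04), np.float64(0.1)), (np.float64(0.35), np.float64(0.04), np.float64(0.1))]
y -0.45 [(np.float64(0.25), np.float64(0.04), np.float64(0.1)), (np.float64(0.3), np.float64(0.04), np.float64(0.1)), (np.float64(0.35), np.float64(0.04), np.float64(0.1))]
y -0.40 [(np.float64(0.3), np.float64(0.04), np.float64(0.1)), (np.float64(0.35), np.float64(0.04), np.float64(0.1))]
y -0.35 []
y -0.30 [(np.float64(0.45), np.float64(0.04), np.float64(0.05)), (np.float64(0.5), np.float64(0.04), np.float64(0.05)), (np.float64(0.55), np.float64(0.04), np.float64(0.05))]
y -0.25 [(np.float64(0.4), np.float64(0.04), np.float64(0.05)), (np.float64(0.45), np.float64(0.04), np.float64(0.05)), (np.float64(0.5), np.float64(0.04), np.float64(0.05))]
y -0.20 [(np.float64(0.4), np.float64(0.04), np.float64(0.11)), (np.float64(0.45), np.float64(0.04), np.float64(0.08)), (np.float64(0.5), np.float64(0.04), np.float64(0.09)), (np.float64(0.55), np.float64(0.04), np.float64(0.09)), (np.float64(0.6), np.float64(0.06), np.floa
[... 3844 characters left out ...]
64(0.45), np.float64(0.46)), (np.float64(0.5), np.float64(0.22), np.float64(0.37)), (np.float64(0.55), np.float64(0.04), np.float64(0.45)), (np.float64(0.6), np.float64(0.04), np.float64(0.45)), (np.float64(0.65), np.float64(0.04), np.float64(0.45)), (np.float64(0.7), np.float64(0.04), np.float64(0.37)), (np.float64(0.75), np.float64(0.04), np.float64(0.06))]
y 0.75 [(np.float64(0.35), np.float64(0.09), np.float64(0.1)), (np.float64(0.5), np.float64(0.22), np.float64(0.38)), (np.float64(0.55), np.float64(0.04), np.float64(0.45)), (np.float64(0.6), np.float64(0.04), np.float64(0.1)), (np.float64(0.65), np.float64(0.38), np.float64(0.44)), (np.float64(0.7), np.float64(0.32), np.float64(0.39))]
```

```bash
ls -la
python3 - <<'E'
from h import *
import workcell; print([n for n in dir(workcell) if n[0]!='_'])
i=cv2.imread('pics/side0.png')[0:300,0:260]; cv2.imwrite('pics/s_l.png',cv2.resize(i,None,fx=2.6,fy=2,interpolation=3))
i=cv2.imread('pics/scene0.png')[0:420,0:260]; cv2.imwrite('pics/sc_l.png',cv2.resize(i,None,fx=1.4,fy=1.4,interpolation=3))
p,d=cloud('side0')
for (u,v) in [(70,15),(85,40),(95,30),(115,105),(130,25),(140,120),(160,240),(150,190),(105,60),(200,40),(80,70),(90,110),(40,290),(35,225),(60,90)]: print(u,v,p[v,u].round(3))
p,d=cloud('scene0')
print('scene')
for (u,v) in [(10,85),(40,145),(80,190),(120,235),(145,262),(40,40),(20,80),(30,120)]: print(u,v,p[v,u].round(3))
E
```

```text
total 16
drwxr-xr-x  3 agent agent 4096 Dec  7 13:52 .
drwxr-xr-x 23 root  root  4096 Dec  7 13:51 ..
-rw-r--r--  1 agent agent  636 Dec  7 13:52 h.py
drwxr-xr-x  2 agent agent 4096 Dec  7 13:53 pics
['Unreachable', 'camera', 'get_obs', 'job_done']
70 15 [0.222 0.4   0.549]
85 40 [0.235 0.346 0.505]
95 30 [0.266 0.37  0.515]
115 105 [0.254 0.263 0.367]
130 25 [ 0.152 -0.844  0.933]
140 120 [0.368 0.717 0.055]
160 240 [0.256 0.077 0.055]
150 190 [0.269 0.126 0.188]
105 60 [ 0.383  1.535 -0.036]
200 40 [0.618 0.669 0.32 ]
80 70 [0.207 0.418 0.406]
90 110 [0.2   0.411 0.294]
40 290 [-0.025 -0.056  0.156]
35 225 [ 0.019 -0.031  0.308]
60 90 [ 0.133  2.08  -0.385]
scene
10 85 [0.251 0.271 0.375]
40 145 [0.238 0.227 0.292]
80 190 [0.241 0.168 0.227]
120 235 [0.252 0.119 0.148]
145 262 [0.252 0.074 0.107]
40 40 [0.604 0.697 0.359]
20 80 [0.529 0.715 0.271]
30 120 [0.243 0.238 0.329]
```

View pics/s_l.png

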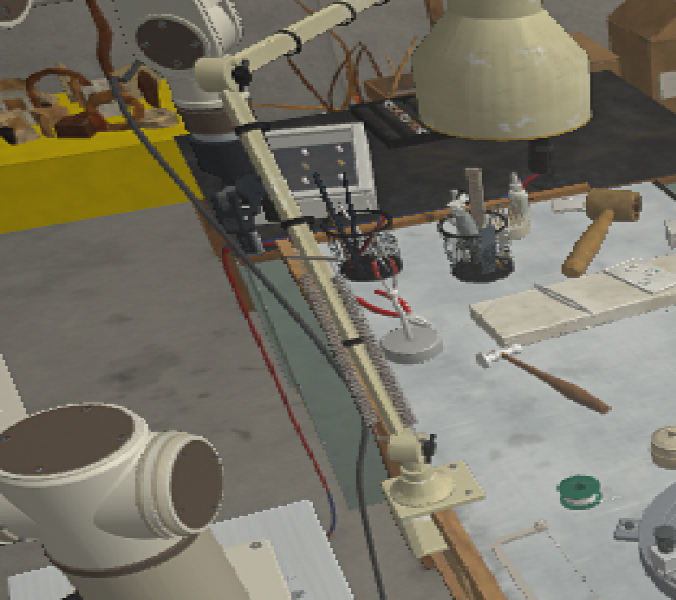

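View pics/sc_l.png

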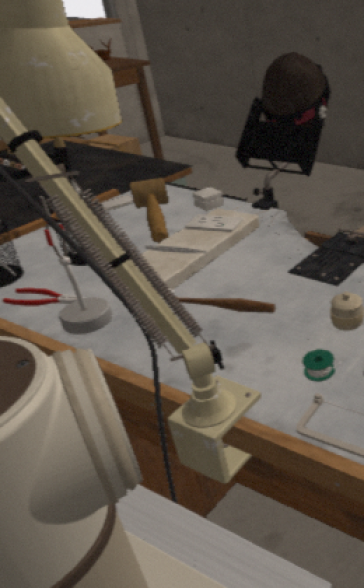

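Run:
```python
from h import *
p,d=cloud('side0'); i=d['c'].astype(int).sum(2)
for v in range(2,190,8):
    print(v,[(u,*p[v,u].round(2).tolist()) for u in range(30,150) if abs(p[v,u,1]-.3)<.35 and p[v,u,0]<.23 and i[v,u]<260][::3][:6])
```

```text
2 []
10 [(56, 0.2, 0.41, 0.56), (59, 0.2, 0.41, 0.56), (62, 0.21, 0.4, 0.56), (65, 0.22, 0.41, 0.56)]
18 [(52, 0.18, 0.42, 0.54), (55, 0.19, 0.41, 0.54), (58, 0.19, 0.42, 0.54), (61, 0.2, 0.41, 0.54), (64, 0.21, 0.41, 0.54), (67, 0.21, 0.4, 0.54)]
26 [(55, 0.18, 0.42, 0.52), (58, 0.19, 0.41, 0.53), (61, 0.2, 0.41, 0.52), (64, 0.2, 0.41, 0.52), (67, 0.21, 0.41, 0.52), (70, 0.21, 0.4, 0.52)]
34 [(50, 0.17, 0.4, 0.51), (58, 0.18, 0.43, 0.5), (67, 0.2, 0.41, 0.51), (70, 0.21, 0.41, 0.5)]
42 [(42, 0.14, 0.32, 0.53), (77, 0.22, 0.37, 0.5)]
50 [(45, 0.14, 0.3, 0.52), (66, 0.19, 0.43, 0.46)]
58 [(48, 0.14, 0.28, 0.5), (70, 0.19, 0.44, 0.43), (73, 0.2, 0.42, 0.44), (76, 0.21, 0.41, 0.44), (79, 0.21, 0.42, 0.44), (82, 0.22, 0.41, 0.44)]
66 [(52, 0.15, 0.27, 0.49), (73, 0.19, 0.46, 0.4), (76, 0.2, 0.43, 0.42), (79, 0.21, 0.41, 0.42), (82, 0.21, 0.41, 0.42), (85, 0.22, 0.41, 0.42)]
74 [(57, 0.15, 0.26, 0.47), (74, 0.19, 0.44, 0.39), (77, 0.2, 0.42, 0.4), (80, 0.2, 0.42, 0.4), (83, 0.21, 0.41, 0.4), (86, 0.22, 0.41, 0.4)]
82 [(62, 0.15, 0.25, 0.46), (76, 0.19, 0.44, 0.37), (79, 0.2, 0.43, 0.37), 
[... 357 characters left out ...]
0.23, 0.4), (80, 0.17, 0.23, 0.4), (85, 0.19, 0.38, 0.32), (88, 0.2, 0.38, 0.32), (91, 0.2, 0.38, 0.32), (94, 0.21, 0.4, 0.31)]
114 [(83, 0.18, 0.22, 0.38), (86, 0.19, 0.39, 0.3), (89, 0.19, 0.38, 0.3), (92, 0.2, 0.38, 0.3), (95, 0.21, 0.38, 0.29)]
122 [(88, 0.18, 0.22, 0.36), (92, 0.2, 0.41, 0.26), (95, 0.2, 0.39, 0.26), (98, 0.21, 0.4, 0.26)]
130 [(94, 0.19, 0.2, 0.35)]
138 [(99, 0.19, 0.2, 0.33)]
146 [(104, 0.2, 0.19, 0.3), (107, 0.2, 0.19, 0.3)]
154 [(110, 0.2, 0.18, 0.28), (120, 0.23, 0.2, 0.27)]
162 [(115, 0.21, 0.18, 0.26), (123, 0.23, 0.18, 0.25)]
170 [(120, 0.22, 0.16, 0.25), (126, 0.23, 0.17, 0.23)]
178 [(125, 0.22, 0.16, 0.22), (128, 0.23, 0.16, 0.21)]
186 [(130, 0.23, 0.15, 0.2)]
```

The lamp's lower arm runs from (0.26, 0.08, 0.12) to (0.24, 0.345, 0.51). The cable is slightly nearer the robot, and the upper arm and shade stay below 0.52 m. I'll swing away to the left first, pitch the tool horizontal above everything, sweep over, then pitch down at the caster.

>>> {"op": "send_rows", "data": {"increments": [[[0.9, -0.04, -0.2, 0, 0, -0.55], [0.9, -0.04, -0.3, 0, 0, -0.55], [0.9, -0.04, -0.4, 0, 0, -0.55], [0.9, -0.04, -0.4, 0, 0, -0.55], [0.9, -0.04, -0.4, 0, 0, -0.55], [0.9, -0.04, -0.4, 0, 0, -0.55], [0.9, -0.04, -0.4, 0, 0, -0.55], [0, 0, 0, 0, 0, 0]]]}}

```text
clock: 1.15
eef_pos: [-0.0824, 0.4884, 0.3656]
tool_rot: [-0.103, 0.995, 0.001, -0.0]
ft_force: [-0.3, 0.5, -0.1]
grip_width: 0.0852
```

>>> {"op": "send_rows", "data": {"increments": [[[0, 0.2, -0.68, -0.9, 0, 0], [0, 0.3, -0.64, -0.9, 0, 0], [0, 0.4, -0.58, -0.9, 0, 0], [0, 0.49, -0.51, -0.9, 0, 0], [0, 0.56, -0.43, -0.9, 0, 0], [0, 0.62, -0.34, -0.9, 0, 0], [0, 0.67, -0.24, -0.9, 0, 0], [0, 0.7, -0.13, -0.9, 0, 0]]]}}

```text
clock: 2.15
eef_pos: [-0.0944, 0.5665, 0.6367]
tool_rot: [-0.08, 0.804, 0.587, -0.058]
ft_force: [0.2, 1.0, -0.1]
grip_width: 0.0853
```

>>> {"op": "send_rows", "data": {"increments": [[[0, 0.71, -0.02, -0.9, 0, 0], [0, 0.7, 0.09, -0.9, 0, 0], [0, 0, 0, 0, 0, 0]]]}}

```text
clock: 2.52
eef_pos: [-0.0987, 0.5867, 0.7005]
tool_rot: [-0.07, 0.705, 0.702, -0.07]
ft_force: [-0.4, -0.1, -1.5]
grip_width: 0.0853
```

Run:
```python
from h import *
o=get_obs();print(o['joint_pos'],o['eef_pos']);print(R.from_quat(o['tool_rot']).as_matrix().round(3))
```

```text
[ 1.70541658 -0.40239072 -0.40320412  0.0039607   0.0644481   1.57071112] [-0.09866305  0.58666862  0.70048808]
[[-0.98  -0.001 -0.198]
 [-0.198  0.005  0.98 ]
 [ 0.     1.    -0.005]]
```

>>> {"op": "send_rows", "data": {"increments": [[[-1, 0, -0.04, 0, -0.48, 0], [-1, 0, -0.04, 0, -0.48, 0], [-1, 0, -0.04, 0, -0.48, 0], [-1, 0, -0.04, 0, -0.48, 0], [-1, 0, -0.04, 0, -0.48, 0], [-1, 0, -0.04, 0, -0.48, 0], [-1, 0, -0.04, 0, -0.48, 0], [-1, 0, -0.04, 0, -0.48, 0]]]}}

```text
clock: 3.52
eef_pos: [0.292, 0.5337, 0.702]
tool_rot: [0.166, 0.689, 0.685, 0.165]
ft_force: [1.3, 0.7, 0.1]
grip_width: 0.0858
```

>>> {"op": "send_rows", "data": {"increments": [[[-1, 0, -0.04, 0, -0.48, 0], [-1, 0, -0.04, 0, -0.48, 0], [-1, 0, -0.04, 0, -0.48, 0], [-1, 0, -0.04, 0, -0.48, 0], [-1, 0, -0.04, 0, -0.48, 0], [-1, 0, -0.04, 0, -0.48, 0], [-1, 0, -0.04, 0, -0.48, 0], [-1, 0, -0.04, 0, -0.48, 0]]]}}

```text
clock: 4.53
eef_pos: [0.5641, 0.25, 0.702]
tool_rot: [0.384, 0.596, 0.593, 0.381]
ft_force: [-0.1, -0.8, -0.5]
grip_width: 0.0853
```

>>> {"op": "send_rows", "data": {"increments": [[[-1, 0, -0.04, 0, -0.48, 0], [-1, 0, -0.04, 0, -0.48, 0], [-1, 0, -0.04, 0, -0.48, 0], [-1, 0, -0.04, 0, -0.48, 0], [-1, 0, -0.04, 0, -0.48, 0], [-1, 0, -0.04, 0, -0.48, 0], [-1, 0, -0.04, 0, -0.48, 0], [-1, 0, -0.04, 0, -0.48, 0]]]}}

```text
clock: 5.52
eef_pos: [0.6012, -0.1414, 0.702]
tool_rot: [0.558, 0.437, 0.434, 0.555]
ft_force: [-0.4, -0.3, 0.0]
grip_width: 0.0856
```

>>> {"op": "send_rows", "data": {"increments": [[[0, -0.76, -0.34, 0.9, 0, 0], [0, -0.8, -0.22, 0.9, 0, 0], [0, -0.83, -0.09, 0.9, 0, 0], [0, -0.83, 0.04, 0.9, 0, 0], [0, -0.81, 0.17, 0.9, 0, 0], [0, -0.78, 0.3, 0.9, 0, 0], [0, -0.72, 0.41, 0.9, 0, 0], [0, -0.65, 0.52, 0.9, 0, 0]]]}}

```text
clock: 6.52
eef_pos: [0.4667, -0.1068, 0.4003]
tool_rot: [0.777, 0.61, 0.094, 0.12]
ft_force: [1.2, -0.1, -0.2]
grip_width: 0.0852
```

>>> {"op": "send_rows", "data": {"increments": [[[0, -0.56, 0.62, 0.9, 0, 0], [0, -0.45, 0.7, 0.9, 0, 0], [0, 0, 0, 0, 0, 0]]]}}

```text
clock: 6.9
eef_pos: [0.4347, -0.0989, 0.3209]
tool_rot: [0.787, 0.618, -0.004, -0.004]
ft_force: [-0.3, -0.1, 1.0]
grip_width: 0.0852
```

Run:
```python
from h import *
o=snap('wrist','wrist1');print(o['joint_pos'],o['eef_pos']);print(R.from_quat(o['tool_rot']).as_matrix().round(3))
d=np.load('pics/wrist1.npz');print(d['P'])
```

```text
[-2.23680993e-01  1.20112249e-01  6.73512563e-02  1.52966489e+00
 -1.93622545e-04  1.58664834e+00] [ 0.43465151 -0.09893654  0.32092051]
[[ 0.237  0.971 -0.011]
 [ 0.971 -0.237  0.002]
 [-0.    -0.012 -1.   ]]
[[ 0.97132046 -0.22068338 -0.08851786  0.45595064]
 [-0.23749141 -0.91858205 -0.31591903 -0.01655525]
 [-0.01159283  0.32788085 -0.94464795  0.45622837]
 [ 0.          0.          0.          1.        ]]
```

View pics/wrist1.png

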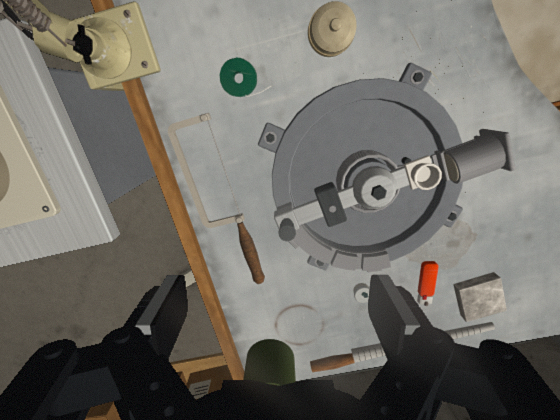

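The wrist view shows the whole caster: knob at about (287,230), hub at (378,190), and the sector along the lower rim from (300,245) to (390,260). I'll enlarge it.

Run:
```python
from h import *
i=cv2.imread('pics/wrist1.png')[165:285,260:410]; cv2.imwrite('pics/w1c.png',cv2.resize(i,None,fx=5,fy=5,interpolation=3))
```

```text
(no output)
```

View pics/w1c.png

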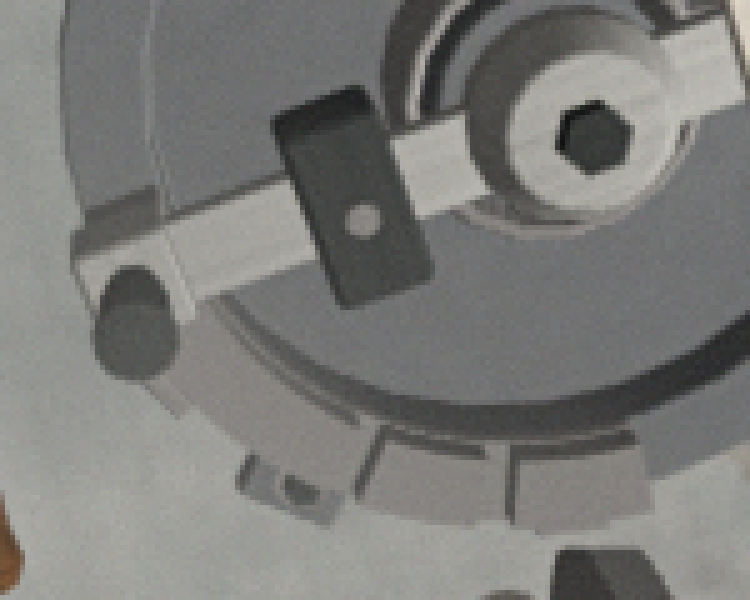

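Run:
```python
from h import *
from scipy.optimize import least_squares
np.set_printoptions(precision=4,suppress=True)
def ray(f,u,v,z):
    d=np.load(f'pics/{f}.npz');K=d['K'];r=d['P'][:3,:3]@np.array([(u-K[0,2])/K[0,0],(v-K[1,2])/K[1,1],1]);o=d['P'][:3,3]
    return o+r*(z-o[2])/r[2]
W=lambda x,y,z:ray('wrist1',260+x/5-.4,165+y/5-.4,z)
p,d=cloud('wrist1')
hz=p[165+40,260+119-3:260+119+3];print('hub z',p[165+20,260+125],p[165+38,260+115],'block',p[165+52,260+22],'weight',p[165+37,260+68],'sector',p[165+92,260+85],p[165+97,260+115],'knob',p[165+68,260+27],p[233:236,283:289,2])
k=W(136,338,.107);h=W(596,137,.09);print('knob',k,'hub@.09',h)
c=np.array([.5425,-.144])
for n in [(357,420),(383,432),(487,452),(513,450),(350,490),(362,495),(502,522),(517,522)]:
    q=W(*n,.046)
    for cc in (c,h[:2]):
        yaw=np.arctan2(cc[1]-k[1],cc[0]-k[0]);print(n,q[:2],'r',np.hypot(*(q[:2]-cc)).round(4),'ang',(np.arctan2(cc[1]-q[1],cc[0]-q[0])-yaw).round(3),end=' | ')
    print()
print(np.hypot(*(k[:2]-c)),np.hypot(*(k[:2]-h[:2])))
q=p.reshape(-1,3)
m=(abs(q[:,2]-.046)<.004)&(np.hypot(*(q[:,:2]-c).T)>.1)&(np.hypot(*(q[:,:2]-c).T)<.14)
a=np.arctan2(c[1]-q[m,1],c[0]-q[m,0])-.165
print(np.histogram(a,bins=np.arange(0.1,1.5,.03)))
r=np.hypot(*(q[m,:2]-c).T);print('sector r',np.percentile(r,[2,50,98]))
```

```text
hub z [ 0.5541 -0.1411  0.0805] [ 0.5391 -0.1607  0.0811] block [ 0.4237 -0.1547  0.0733] weight [ 0.4839 -0.1474  0.077 ] sector [ 0.4941 -0.2437  0.047 ] [ 0.5346 -0.2626  0.0451] knob [ 0.4277 -0.1627  0.1087] [[0.1076 0.1064 0.1067 0.1083 0.1087 0.1086]
 [0.107  0.1082 0.1072 0.1082 0.1083 0.1064]
 [0.107  0.1063 0.1094 0.1086 0.1068 0.1071]]
knob [ 0.4276 -0.1624  0.107 ] hub@.09 [ 0.5434 -0.1447  0.09  ]
(357, 420) [ 0.4774 -0.2267] r 0.1053 ang 0.745 | (357, 420) [ 0.4774 -0.2267] r 0.1053 ang 0.742 | 
(383, 432) [ 0.4838 -0.2321] r 0.1059 ang 0.824 | (383, 432) [ 0.4838 -0.2321] r 0.1058 ang 0.821 | 
(487, 452) [ 0.5113 -0.2451] r 0.1058 ang 1.112 | (487, 452) [ 0.5113 -0.2451] r 0.1054 ang 1.11 | 
(513, 450) [ 0.5185 -0.2462] r 0.105 ang 1.181 | (513, 450) [ 0.5185 -0.2462] r 0.1045 ang 1.179 | 
(350, 490) [ 0.4713 -0.248 ] r 0.126 ang 0.812 | (350, 490) [ 0.4713 -0.248 ] r 0.1259 ang 0.81 | 
(362, 495) [ 0.4744 -0.2504] r 0.1263 ang 0.842 | (362, 495) [ 0.4744 -0.2504] r 0.1262 ang 0.841 | 
(502, 522) [ 0.5119 -0.2683] r 0.128 ang 1.17 | (502, 522) [ 0.5119 -0.2683] r 0.1275 ang 1.17 | 
(517, 522) [ 0.5161 -0.2693] r 0.128 ang 1.204 | (517, 522) [ 0.5161 -0.2693] r 0.1275 ang 1.204 | 
0.11641519741815627 0.11715991817571098
(array([ 0,  0,  1,  8, 21, 28, 35, 40, 39, 39, 40, 38, 36, 36, 43, 32, 43,
       35, 36, 37, 38, 28,  0,  0, 38, 37, 37, 36, 38, 39, 39, 36, 38, 20,
        0,  0, 40, 36, 38, 41, 37, 39, 39, 38, 39, 40]), array([0.1 , 0.13, 0.16, 0.19, 0.22, 0.25, 0.28, 0.31, 0.34, 0.37, 0.4 ,
       0.43, 0.46, 0.49, 0.52, 0.55, 0.58, 0.61, 0.64, 0.67, 0.7 , 0.73,
       0.76, 0.79, 0.82, 0.85, 0.88, 0.91, 0.94, 0.97, 1.  , 1.03, 1.06,
       1.09, 1.12, 1.15, 1.18, 1.21, 1.24, 1.27, 1.3 , 1.33, 1.36, 1.39,
       1.42, 1.45, 1.48]))
sector r [0.1065 0.1174 0.1294]
```

Depth along the sector puts the near gap at 0.753–0.82 and the far gap at 1.107–1.18 rad. The far notch centre is therefore about 1.145, and 0.36 from the near one as specified. Knob estimates agree at (0.427, -0.163). Next I'll work out the move to pre-grasp.

```bash
cat >> h.py <<'E'
C=np.array([.543,-.1443]);YAW=.162
def target(q,z,rr=.118):
    w=YAW+q; pos=np.r_[C-rr*np.array([np.cos(w),np.sin(w)]),z]
    x=np.array([np.cos(w),np.sin(w),0]);y=np.array([np.sin(w),-np.cos(w),0]);zz=np.array([0,0,-1.])
    return pos,np.stack([x,y,zz],1)
def sim(pos,M,rows):
    for r in rows:
        r=np.array(r,float); pos=pos+M@(r[:3]*.05); M=M@R.from_rotvec(np.radians(r[3:]*10)).as_matrix()
    return pos,M
def delta(pos,M,P,N):
    return (M.T@(P-pos)/.05).round(3),(np.degrees(R.from_matrix(M.T@N).as_rotvec())/10).round(3)
def cur():
    o=get_obs();return o['eef_pos'],R.from_quat(o['tool_rot']).as_matrix()
E
python3 - <<'E'
from h import *
p,M=cur();P,N=target(0,.16)
print(P,delta(p,M,P,N))
E
```

```text
[ 0.42654501 -0.1633325   0.16      ] (array([-1.291,  0.142,  3.267]), array([-0.021,  0.016,  6.7  ]))
```

>>> {"op": "send_rows", "data": {"increments": [[[-0.32, 0.04, 0.82, 0, 0, 0], [-0.32, 0.03, 0.82, 0, 0, 0], [-0.32, 0.04, 0.82, 0, 0, 0], [-0.33, 0.03, 0.8, 0, 0, 0], [0, 0, 0, -0.003, 0.002, 0.83], [0, 0, 0, -0.003, 0.002, 0.84], [0, 0, 0, -0.003, 0.002, 0.84], [0, 0, 0, -0.003, 0.002, 0.84]]]}}

```text
clock: 7.95
eef_pos: [0.4288, -0.1638, 0.1646]
tool_rot: [0.932, 0.363, 0.004, 0.003]
ft_force: [-0.4, -0.5, -0.2]
grip_width: 0.0853
```

>>> {"op": "send_rows", "data": {"increments": [[[0, 0, 0, -0.003, 0.002, 0.84], [0, 0, 0, -0.003, 0.002, 0.84], [0, 0, 0, -0.003, 0.002, 0.84], [0, 0, 0, -0.003, 0.002, 0.83], [0, 0, 0, 0, 0, 0], [0, 0, 0, 0, 0, 0]]]}}

```text
clock: 8.7
eef_pos: [0.4283, -0.1634, 0.163]
tool_rot: [0.997, 0.082, 0.004, 0.002]
ft_force: [-0.7, -0.6, 0.3]
grip_width: 0.0856
```

Run:
```python
from h import *
o=snap('wrist','wrist2');p,M=cur();print(o['clock'],p,o['joint_pos'],o['ft_force'])
for z in(.16,.087):
  P,N=target(0,z);print(P,delta(p,M,P,N))
```

```text
8.7 [ 0.42810961 -0.16333207  0.16255606] [-3.64897413e-01  2.03362069e-01 -2.49208774e-01  1.11002618e+00
  5.36274855e-04  2.61209128e+00] [-0.69067275 -0.63777257  0.30403397]
[ 0.42654501 -0.1633325   0.16      ] (array([-0.031, -0.005,  0.051]), array([ 0.018, -0.038,  0.013]))
[ 0.42654501 -0.1633325   0.087     ] (array([-0.041, -0.01 ,  1.511]), array([ 0.018, -0.038,  0.013]))
```

View pics/wrist2.png

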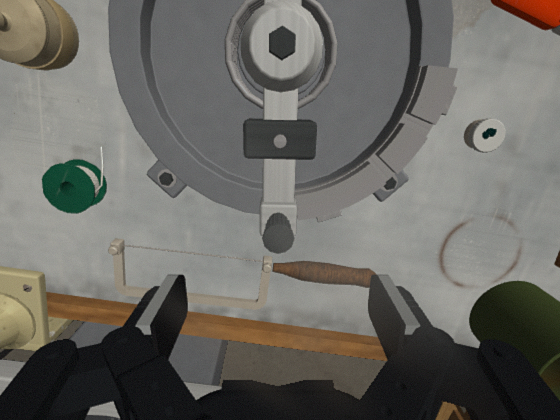

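The knob sits centred between the jaws in column 278, and the arm bar is vertical in the image, so the yaw is right.

Run:
```python
from h import *
i=cv2.imread('pics/wrist2.png')[190:270,240:320]; cv2.imwrite('pics/w2c.png',cv2.resize(i,None,fx=7,fy=7,interpolation=3))
p,d=cloud('wrist2');q=p[200:262,255:302].reshape(-1,3);q=q[(q[:,2]>.103)&(q[:,2]<.112)];print(len(q),q.mean(0),(q.max(0)+q.min(0))/2,q.max(0)-q.min(0))
```

```text
759 [ 0.42790174 -0.16350826  0.10702625] [ 0.4271511  -0.16343163  0.10637965] [0.02065468 0.02025679 0.00657701]
```

View pics/w2c.png

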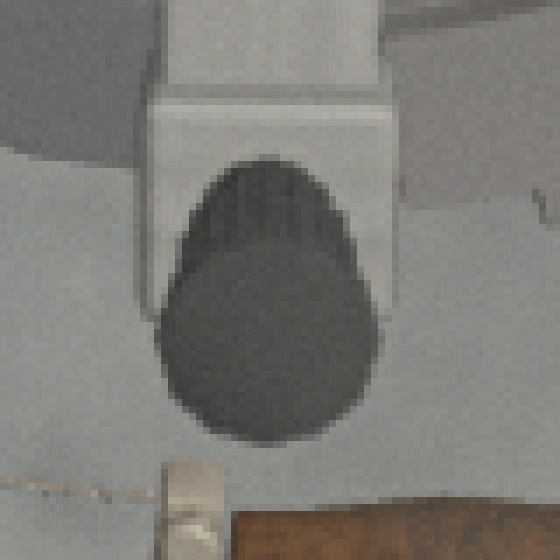

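Knob top measured at (0.4275, -0.1635, 0.107), 20.5 mm across. I'll descend and close.

>>> {"op": "send_rows", "data": {"increments": [[[-0.01, 0, 0.5, 0.018, -0.038, 0.013], [-0.01, 0, 0.5, 0, 0, 0], [0, 0, 0.3, 0, 0, 0], [0, 0, 0.2, 0, 0, 0], [0, 0, 0, 0, 0, 0], [0, 0, 0, 0, 0, 0]]]}}

```text
clock: 9.5
eef_pos: [0.4273, -0.1635, 0.087]
tool_rot: [0.997, 0.08, -0.001, -0.0]
ft_force: [0.4, -0.1, 0.4]
grip_width: 0.0849
```

>>> {"op": "send_rows", "data": {"increments": [[[0, 0, 0, 0, 0, 0], [0, 0, 0, 0, 0, 0], [0, 0, 0, 0, 0, 0], [0, 0, 0, 0, 0, 0], [0, 0, 0, 0, 0, 0], [0, 0, 0, 0, 0, 0], [0, 0, 0, 0, 0, 0], [0, 0, 0, 0, 0, 0]]], "grip": 1}}

```text
clock: 10.5
eef_pos: [0.4269, -0.1639, 0.0866]
tool_rot: [0.997, 0.08, -0.001, 0.0]
ft_force: [-1.1, -5.3, 3.5]
grip_width: 0.0176
```

Run:
```python
from h import *
np.set_printoptions(precision=4,suppress=True)
o=snap('side','side3');p,M=cur();print(o)
P,N=target(0,.087);print(P,delta(p,M,P,N))
```

```text
{'clock': 10.5, 'joint_pos': array([-0.3658,  0.29  , -0.358 ,  0.9244, -0.0013,  2.6158]), 'joint_vel': array([ 0.0006,  0.0002, -0.0005, -0.0007, -0.0006, -0.0005]), 'tau': array([  2.3859, -33.4128,  19.3701,   0.2165,   1.4682,   0.0045]), 'eef_pos': array([ 0.4269, -0.1639,  0.0866]), 'tool_rot': array([ 0.9968,  0.0799, -0.001 ,  0.0002]), 'ft_force': array([-1.0547, -5.3367,  3.4995]), 'ft_torque': array([-1.0187,  0.2428,  0.0077]), 'grip_width': 0.0175605414388494}
[ 0.4265 -0.1633  0.087 ] (array([-0.005, -0.013, -0.008]), array([ 0.001,  0.012, -0.011]))
```

The jaws closed at 17.6 mm, so they grip the knob body under its lip. Lifting 14 mm.

>>> {"op": "send_rows", "data": {"increments": [[[0, 0, -0.07, 0, 0, 0], [0, 0, -0.07, 0, 0, 0], [0, 0, -0.07, 0, 0, 0], [0, 0, -0.07, 0, 0, 0], [0, 0, 0, 0, 0, 0], [0, 0, 0, 0, 0, 0]]]}}

```text
clock: 11.3
eef_pos: [0.4269, -0.1639, 0.0997]
tool_rot: [0.997, 0.08, -0.001, 0.0]
ft_force: [-0.0, -6.3, -2.6]
grip_width: 0.0178
```

Run:
```python
from h import *
np.set_printoptions(precision=4,suppress=True)
o=snap('side','side4');o=snap('scene','scene4');p,M=cur();print(o['eef_pos'],o['ft_force'],o['ft_torque'],o['grip_width'])
i=cv2.imread('pics/side4.png')[190:310,215:375]
j=cv2.imread('pics/scene4.png')[150:300,240:410]
cv2.imwrite('pics/s4.png',np.vstack([cv2.resize(i,(640,480),interpolation=3)]));cv2.imwrite('pics/sc4.png',cv2.resize(j,(680,600),interpolation=3))
```

```text
[ 0.4269 -0.1639  0.0997] [ 0.7248 -6.2634 -3.9172] [-1.1194 -0.1553  0.0206] 0.01752185806146244
```

View pics/s4.png

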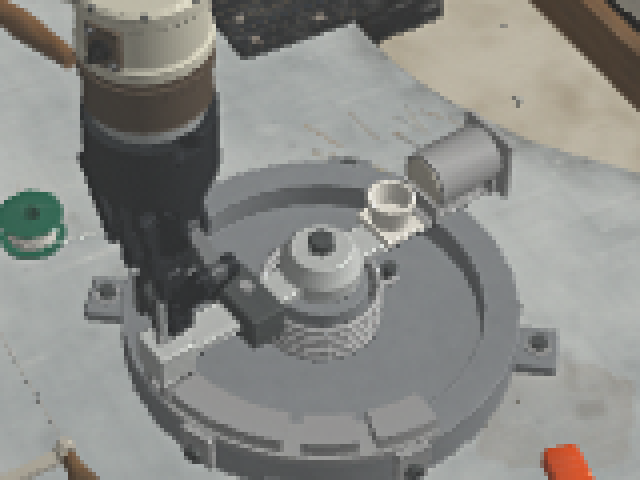

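View pics/sc4.png

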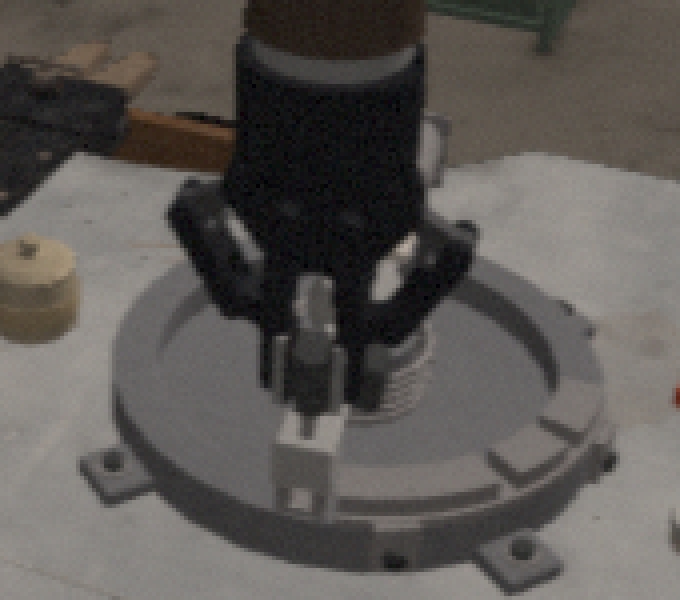

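The catch rod stands clear and the force shows the catch spring at about 3–4 N. Drawing round, 0.1 rad per row.

>>> {"op": "send_rows", "data": {"increments": [[[0.003, 0.118, 0, 0, 0, -0.286], [0.012, 0.236, 0, 0, 0, -0.573], [0.012, 0.236, 0, 0, 0, -0.573], [0.012, 0.236, 0, 0, 0, -0.573], [0, 0, 0, 0, 0, 0]]]}}

```text
clock: 12.02
eef_pos: [0.4383, -0.2001, 0.0984]
tool_rot: [0.968, 0.252, -0.003, -0.004]
ft_force: [-2.2, 3.6, -3.7]
grip_width: 0.0176
```

```bash
cat > st.py <<'E'
from h import *
np.set_printoptions(precision=4,suppress=True)
o=get_obs();p=o['eef_pos'];M=R.from_quat(o['tool_rot']).as_matrix()
v=p[:2]-C; q=np.arctan2(-v[1],-v[0])-YAW
print(o['clock'],p,'r',np.hypot(*v),'q',q,'tool q',np.arctan2(M[1,0],M[0,0])-YAW,'Ftool',M.T@o['ft_force'],'T',M.T@o['ft_torque'],o['grip_width'])
E
python3 st.py
```

```text
12.025 [ 0.4383 -0.2001  0.0984] r 0.1186373595658937 q 0.3278253036504457 tool q 0.3469497424148028 Ftool [-0.1154 -4.2084  3.7199] T [ 0.7594 -0.0849  0.217 ] 0.017637017051458783
```

>>> {"op": "send_rows", "data": {"increments": [[[0.012, 0.236, -0.02, 0, 0, -0.573], [0.012, 0.236, -0.02, 0, 0, -0.573], [0.012, 0.236, 0, 0, 0, -0.573], [0.012, 0.236, 0, 0, 0, -0.573], [0, 0, 0, 0, 0, 0]]]}}

```text
clock: 12.65
eef_pos: [0.4672, -0.2368, 0.1]
tool_rot: [0.899, 0.439, -0.004, -0.004]
ft_force: [-8.4, -0.9, -3.1]
grip_width: 0.0175
```

```bash
python3 st.py
```

```text
12.65 [ 0.4672 -0.2368  0.1   ] r 0.11961574348855301 q 0.7224843692688617 tool q 0.7459307103138848 Ftool [-5.836  -6.0034  3.2325] T [ 1.0446 -1.051   0.2438] 0.017469953373700626
```

>>> {"op": "send_rows", "data": {"increments": [[[0.02, 0.236, 0, 0, 0, -0.573], [0.02, 0.236, 0, 0, 0, -0.573], [0.02, 0.236, 0, 0, 0, -0.573], [0.015, 0.236, 0, 0, 0, -0.573], [0, 0, 0, 0, 0, 0], [0, 0, 0, 0, 0, 0]]]}}

```text
clock: 13.4
eef_pos: [0.5083, -0.2595, 0.0998]
tool_rot: [0.795, 0.607, -0.006, -0.003]
ft_force: [-11.2, -9.1, -3.7]
grip_width: 0.0176
```

```bash
python3 st.py
python3 - <<'E'
from h import *
o=snap('side','side5')
i=cv2.imread('pics/side5.png')[200:310,225:375];cv2.imwrite('pics/s5.png',cv2.resize(i,(750,550),interpolation=3))
o=snap('wrist','wrist5')
E
```

```text
13.4 [ 0.5083 -0.2595  0.0998] r 0.12031300158717462 q 1.1165824870172476 tool q 1.1430457197183301 Ftool [-11.7415  -8.3993   3.8377] T [ 1.5559 -2.3292  0.1817] 0.017551718513671793
```

View pics/s5.png

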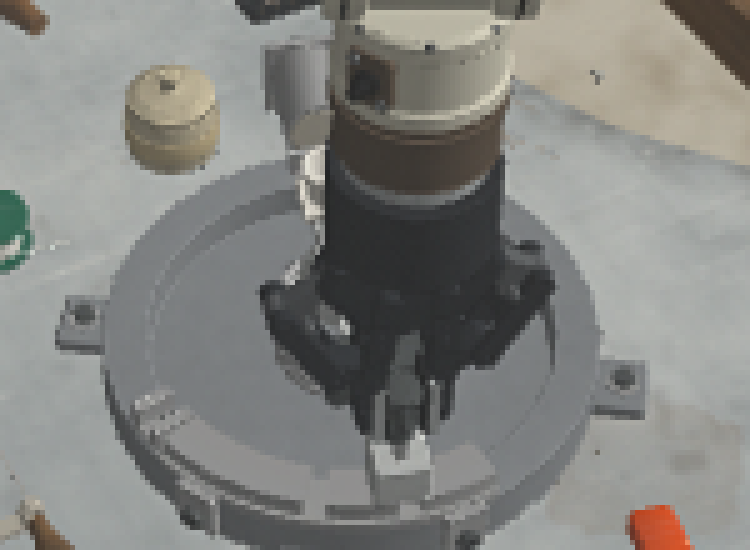

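View pics/wrist5.png

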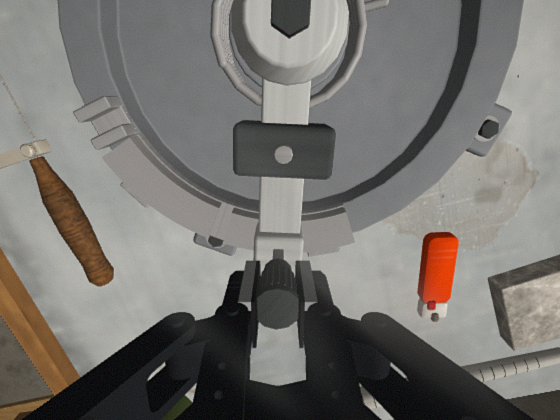

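Run:
```python
from h import *
from scipy.optimize import least_squares
P=np.array([[.4269,-.1639],[.4383,-.2001],[.4672,-.2368],[.5083,-.2595]])
s=least_squares(lambda t:np.hypot(*(P-t).T)-.118,[.543,-.144]);print(s.x,s.fun)
c=s.x;a=np.arctan2(c[1]-P[:,1],c[0]-P[:,0]);print(a,a-a[0])
# wrist5 view of arm & sector depth
p,d=cloud('wrist5');q=p.reshape(-1,3)
for C0 in (C,c):
    r=np.hypot(*(q[:,:2]-C0).T);m=(abs(q[:,2]-.046)<.004)&(r>.108)&(r<.128)
    a=np.arctan2(C0[1]-q[m,1],C0[0]-q[m,0]);h,e=np.histogram(a,bins=np.arange(.2,1.7,.02));print(list(zip(e.round(2),h)))
    m=(q[:,2]>.062)&(q[:,2]<.069)&(r>.03)&(r<.105)
    a=np.arctan2(C0[1]-q[m,1],C0[0]-q[m,0]);print('bar',np.median(a[(a>.8)&(a<1.8)]),m.sum())
```

```text
[ 0.5436601  -0.14692689] [-1.26790354e-05  1.75010495e-05 -2.86986431e-06 -4.06203403e-06]
[0.1443562  0.46738438 0.86586342 1.26644728] [0.         0.32302818 0.72150722 1.12209109]
[(np.float64(0.2), np.int64(71)), (np.float64(0.22), np.int64(138)), (np.float64(0.24), np.int64(139)), (np.float64(0.26), np.int64(74)), (np.float64(0.28), np.int64(34)), (np.float64(0.3), np.int64(137)), (np.float64(0.32), np.int64(134)), (np.float64(0.34), np.int64(131)), (np.float64(0.36), np.int64(130)), (np.float64(0.38), np.int64(132)), (np.float64(0.4), np.int64(127)), (np.float64(0.42), np.int64(130)), (np.float64(0.44), np.int64(126)), (np.float64(0.46), np.int64(125)), (np.float64(0.48), np.int64(128)), (np.float64(0.5), np.int64(122)), (np.float64(0.52), np.int64(123)), (np.float64(0.54), np.int64(123)), (np.float64(0.56), np.int64(121)), (np.float64(0.58), np.int64(120)), (np.float64(0.6), np.int64(116)), (np.float64(0.62), np.int64(120)), (np.float64(0.64), np.int64(119)), (np.float64(0.66), np.int64(115)), (np.float64(0.68), np.int64(119)), (np.float64(0.7), np.int64(115)), (np.float64(0.
[... 3514 characters left out ...]
64(1.28), np.int64(0)), (np.float64(1.3), np.int64(0)), (np.float64(1.32), np.int64(0)), (np.float64(1.34), np.int64(0)), (np.float64(1.36), np.int64(0)), (np.float64(1.38), np.int64(28)), (np.float64(1.4), np.int64(102)), (np.float64(1.42), np.int64(103)), (np.float64(1.44), np.int64(103)), (np.float64(1.46), np.int64(102)), (np.float64(1.48), np.int64(103)), (np.float64(1.5), np.int64(106)), (np.float64(1.52), np.int64(105)), (np.float64(1.54), np.int64(106)), (np.float64(1.56), np.int64(105)), (np.float64(1.58), np.int64(107)), (np.float64(1.6), np.int64(109)), (np.float64(1.62), np.int64(109)), (np.float64(1.64), np.int64(93)), (np.float64(1.66), np.int64(0))]
bar 1.2619130952253972 4019
```

Refitting the axis from the arc gives (0.5437, -0.1469) in the robot's frame. The far notch is still about 0.03 rad ahead of the arm. I'll advance that much and relieve the radial load.

>>> {"op": "send_rows", "data": {"increments": [[[-0.025, 0.035, 0, 0, 0, -0.085], [-0.025, 0.035, 0, 0, 0, -0.085], [0, 0, 0, 0, 0, 0], [0, 0, 0, 0, 0, 0]]]}}

```text
clock: 14.0
eef_pos: [0.5117, -0.2606, 0.0997]
tool_rot: [0.785, 0.619, -0.005, -0.004]
ft_force: [-9.5, -3.7, -3.4]
grip_width: 0.0174
```

```bash
sed -i 's/^C=.*/C=np.array([.5437,-.1469]);YAW=.1444/' h.py; python3 st.py
```

```text
14.0 [ 0.5117 -0.2606  0.0997] r 0.11814983070094903 q 1.1519439884312825 tool q 1.1917875862453944 Ftool [-5.8184 -8.3385  3.4728] T [ 1.4813 -1.1111  0.2343] 0.01744154690154297
```

>>> {"op": "send_rows", "data": {"increments": [[[0, 0, 0.03, 0, 0, 0], [0, 0, 0.03, 0, 0, 0], [0, 0, 0.03, 0, 0, 0], [0, 0, 0.03, 0, 0, 0], [0, 0, 0, 0, 0, 0], [0, 0, 0, 0, 0, 0]]]}}

```text
clock: 14.75
eef_pos: [0.5116, -0.2606, 0.0937]
tool_rot: [0.785, 0.62, -0.005, -0.004]
ft_force: [-9.8, -3.2, -3.4]
grip_width: 0.0177
```

```bash
python3 st.py
```

```text
14.75 [ 0.5116 -0.2606  0.0937] r 0.11813689228771743 q 1.1509172114245776 tool q 1.191865856791937 Ftool [-5.369  -8.7988  3.5119] T [ 1.5231 -1.1276  0.2108] 0.017687803044387444
```

Lift is now about 7 mm with no upward reaction, so the blade is in the notch. Continuing down.

>>> {"op": "send_rows", "data": {"increments": [[[0, 0, 0.03, 0, 0, 0], [0, 0, 0.03, 0, 0, 0], [0, 0, 0.03, 0, 0, 0], [0, 0, 0.03, 0, 0, 0], [0, 0, 0, 0, 0, 0], [0, 0, 0, 0, 0, 0]]]}}

```text
clock: 15.5
eef_pos: [0.5116, -0.2606, 0.0878]
tool_rot: [0.785, 0.619, -0.005, -0.004]
ft_force: [-9.3, -3.8, -2.7]
grip_width: 0.0176
```

```bash
python3 st.py
```

```text
15.5 [ 0.5116 -0.2606  0.0878] r 0.11814355606128585 q 1.1510426343821825 tool q 1.191824740285754 Ftool [-5.8568 -8.0968  2.841 ] T [ 1.5632 -1.211   0.2329] 0.017611235562866725
```

>>> {"op": "send_rows", "data": {"increments": [[[0, 0, 0.02, 0, 0, 0], [0, 0, 0.015, 0, 0, 0], [0, 0, 0, 0, 0, 0], [0, 0, 0, 0, 0, 0]]]}}

```text
clock: 16.0
eef_pos: [0.5121, -0.2608, 0.0869]
tool_rot: [0.785, 0.62, -0.004, -0.004]
ft_force: [-10.2, -3.9, 0.8]
grip_width: 0.0177
```

```bash
python3 st.py
```

```text
16.0 [ 0.5121 -0.2608  0.0869] r 0.11819724152317387 q 1.155656883443233 tool q 1.1919298510198009 Ftool [-6.1177 -8.9957 -0.7117] T [ 1.6004 -1.1414  0.228 ] 0.017727315414384506
```

>>> {"op": "send_rows", "data": {"increments": [[[-0.01, -0.02, 0, 0, 0, 0], [-0.01, -0.02, 0, 0, 0, 0], [-0.01, -0.02, 0, 0, 0, 0], [0, 0, 0, 0, 0, 0], [0, 0, 0, 0, 0, 0]]]}}

```text
clock: 16.62
eef_pos: [0.5106, -0.2604, 0.0869]
tool_rot: [0.784, 0.62, -0.002, -0.004]
ft_force: [-6.3, -0.7, -1.8]
grip_width: 0.0179
```

```bash
python3 st.py
```

```text
16.625 [ 0.5106 -0.2604  0.0869] r 0.11825786542746429 q 1.1427657875773782 tool q 1.1935197842576346 Ftool [-2.1154 -5.9486  1.8478] T [ 1.0743 -0.3463  0.3004] 0.017874554564759743
```

The vertical force reversed at z = 0.0869, so the catch has bottomed at home height. I'll ease back so the notch wall takes the load.

>>> {"op": "send_rows", "data": {"increments": [[[-0.005, -0.02, 0, 0, 0, 0], [-0.005, -0.02, 0, 0, 0, 0], [-0.005, -0.02, 0, 0, 0, 0], [0, 0, 0, 0, 0, 0], [0, 0, 0, 0, 0, 0]]]}}

```text
clock: 17.25
eef_pos: [0.5104, -0.2605, 0.088]
tool_rot: [0.784, 0.621, -0.0, -0.002]
ft_force: [-0.3, 4.7, -6.5]
grip_width: 0.0176
```

```bash
python3 st.py
```

```text
17.25 [ 0.5104 -0.2605  0.088 ] r 0.11841787746749077 q 1.1414937663468843 tool q 1.1963519275708332 Ftool [ 4.5193 -1.373   6.5388] T [0.1657 0.8167 0.3353] 0.01762913626610188
```

The position has stalled at q ≈ 1.141 while the tangential force fell to 1.4 N, so the wall is holding. I'll trim slightly down, then open.

>>> {"op": "send_rows", "data": {"increments": [[[0.008, 0, 0.025, 0, 0, 0], [0, 0, 0.01, 0, 0, 0], [0, 0, 0, 0, 0, 0], [0, 0, 0, 0, 0, 0]]]}}

```text
clock: 17.75
eef_pos: [0.5105, -0.2606, 0.0875]
tool_rot: [0.784, 0.621, -0.0, -0.001]
ft_force: [-2.4, 5.1, -0.8]
grip_width: 0.0176
```

```bash
python3 st.py
```

```text
17.75 [ 0.5105 -0.2606  0.0875] r 0.11843273427350927 q 1.1422919435964922 tool q 1.1961041489430053 Ftool [ 4.4321 -3.5056  0.7718] T [0.59   0.8441 0.3465] 0.01759007225149716
```

>>> {"op": "send_rows", "data": {"increments": [[[0, 0, 0, 0, 0, 0], [0, 0, 0, 0, 0, 0], [0, 0, 0, 0, 0, 0], [0, 0, 0, 0, 0, 0], [0, 0, 0, 0, 0, 0], [0, 0, 0, 0, 0, 0], [0, 0, 0, 0, 0, 0], [0, 0, 0, 0, 0, 0]]], "grip": 0}}

```text
clock: 18.75
eef_pos: [0.5102, -0.261, 0.0865]
tool_rot: [0.784, 0.621, -0.001, -0.001]
ft_force: [0.1, 0.9, -0.1]
grip_width: 0.0851
```

>>> {"op": "send_rows", "data": {"increments": [[[0, 0, -0.2, 0, 0, 0], [0, 0, -0.4, 0, 0, 0], [0, 0, -0.6, 0, 0, 0], [0, 0, -0.6, 0, 0, 0], [0, 0, -0.6, 0, 0, 0], [0, 0, 0, 0, 0, 0], [0, 0, 0, 0, 0, 0]]]}}

```text
clock: 19.62
eef_pos: [0.5103, -0.261, 0.2063]
tool_rot: [0.784, 0.621, -0.001, -0.001]
ft_force: [-0.8, -0.8, -0.2]
grip_width: 0.0851
```

```bash
python3 st.py
python3 - <<'E'
from h import *
o=snap('wrist','wrist6');o=snap('side','side6')
p,d=cloud('wrist6');q=p.reshape(-1,3);m=(q[:,2]>.1)&(q[:,2]<.115)&(np.hypot(q[:,0]-.512,q[:,1]+.26)<.04);print(m.sum(),q[m].mean(0),np.median(q[m],0))
i=cv2.imread('pics/side6.png')[200:310,225:375];cv2.imwrite('pics/s6.png',cv2.resize(i,(750,550),interpolation=3))
E
```

```text
19.625 [ 0.5103 -0.261   0.2063] r 0.11892966003876534 q 1.1416436717887946 tool q 1.1957929552716677 Ftool [-0.9383 -0.6197  0.1696] T [ 0.0076  0.0407 -0.0058] 0.08510068998746585
543 [ 0.51015598 -0.25880977  0.10780836] [ 0.51016714 -0.25859313  0.10786596]
```

View pics/wrist6.png

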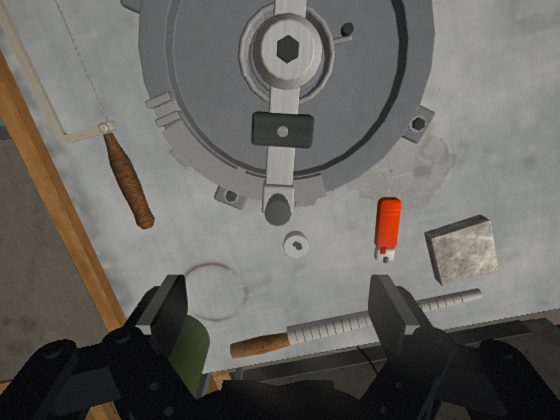

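View pics/s6.png

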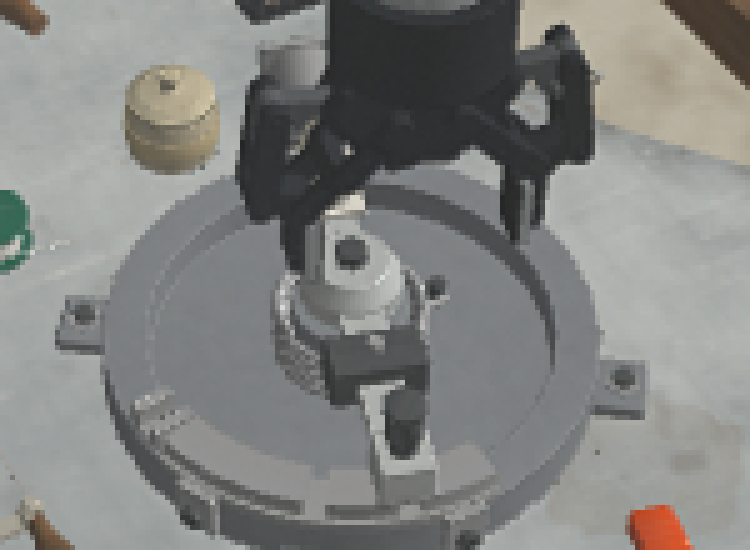

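The arm stays at about 1.14 rad by itself. The knob top is at 0.1078, against 0.1070 when parked, so the catch is home. The gripper is clear and the lighter, gem jar, flux jar and spool are in place. Handing in.

```bash
python3 -c "
from workcell import *
print(job_done())"
```

```text
the job is handed in; nothing more can be done
None
```

The caster is wound to the far notch and holds there by itself; I handed the job in soon after 19.7 s, and no verdict was reported.

**What I did:** I carried the tool over the desk lamp and gripped the catch knob by its body, under the lip. I lifted the catch about 13 mm and drew the arm round to about 1.15 rad. I then lowered the catch into the far notch and eased back until the notch wall took the spring load. Last, I opened the gripper and rose 120 mm clear.

**Last checks:**
- **Arm angle:** it stayed wound after release, at about 1.14 rad by the tool position.
- **Catch:** the knob top read 107.8 mm after release, against 107.0 mm when parked. That is within 1 mm of home and inside the camera error. During lowering there was no upward push until the catch bottomed at its home height.
- **Robot:** wrist force was about zero, with nothing touched.
- **Loose things:** the lighter, gem jar, flux jar and spool looked unmoved in the last pictures. The hammer was not checked again at the end, but the tool never came near it.

**Disagreement:** the caster's axis from the cameras was about 2.7 mm off the one I fitted from the drawn arc. This caused up to 12 N of sideways force during the draw, which I relieved before lowering the catch.

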